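Stand the call unit on the test pad and hold the spring-return test selector

ROBOT

A 6-joint arm with a two-finger parallel gripper is mounted at the origin on the work surface. World frame = base frame: x ahead of the robot, y to its left, z up, the work surface at z = 0. Lengths are in m, angles in rad, forces in N, time in s.
With the tool pointing down it reaches from about 0.275 to 0.825 m from the base axis. Payload 4.9 kg.
Tool frame: the origin (TCP) lies midway between the tips of the shut fingers; the grasp point (between the pads) lies 19 mm behind it; z points along the fingers, y is the line along which they close (so a half turn about z gives the same grasp; the last joint's range is limited). The gripper opens to 85 mm and grips with 20 to 120 N. Pads are 22 mm wide; open, the fingers measure 114 mm over their backs; the gripper's body (76 mm by 85 mm) begins 54 mm behind the grasp point. The pads swing forward as they close: fully open they stand 13 mm farther back than shut.
Start: joints at [-1.481, 0.326, -0.193, 1.052, 0, 1.437], TCP at [0.122, -0.536, 0.231] pointing down, gripper open.
Joint ranges: [-2.65, 2.65], [-0.97, 1.79], [-1.3, 1.35], [-1.93, 2.1], [-1.47, 1.37], [-3.14, 3.14]. Speed limits (rad/s): [2.57, 2.57, 3.14, 3.14, 3.14, 3.14].

INTERFACE

Orientations are given as a rotation vector (axis times angle).
In Python, from cell import r gives the robot as it stands.
- The arm moves only by the tool apply_moves, never from a script. Its argument "increments" is a list that holds one entry, the list of rows, each a list of 7 numbers: the shift along the tool's x, y, z in cm, then the turn, a rotation vector about the tool's x, y, z in rad, then the opening, from 0 (shut) to 1 (fully open). In form: [[[tx, ty, tz, ax, ay, az, claw], ...]]. A call has 1 to 12 rows; each row shifts and turns the commanded pose from where the row before left it, along the tool's axes as they then stand; what a row does not reach is not made up. A row lasts 1/10 s, in which the tool goes at most 50 mm and 8.59 degrees, less where a joint would pass 70% of its speed; a pose out of reach is approached as far as the arm can. A call with a gripper value outside its range is refused whole. The fingers move at their own pace and stop on an object; "grip_force" is the grip in N (left out, the last holds). Time passes only in rows, so rows that do not move let the fingers close. It gives the time, the measured TCP pose, the force, the opening and the grip force at its end, in the units of the state.
- r.state(): the state, without advancing time (a new reading comes with each control period).
- r.grab_frame(name): name is "scene" or "top" or "wrist"; returns the picture (400x640x3 uint8, red, green, blue); there is no depth.
- r.camera_model(name): a dict with "fx", "fy", "cx", "cy" (pixels), "k1" (the pictures are not rectified: a ray, as slopes to the right and down, at radius r is drawn at 1 + k1 r^2 times it, then the intrinsics apply), "R" (3x3) and "t" (3): a world point X has camera coordinates R X + t; the wrist camera has in their place "mount" (4x4, takes a point from camera to tool coordinates, whose origin is the TCP and whose axes are the flange's). Camera axes: x right, y down, z forward; pixel columns grow to the right and rows downward; lengths in m; the calibration is good to about 2 mm. A picture is of the moment at which its call begins: read the wrist's pose just before it. camera_model takes no time and is no camera call.
- r.finish_job(): hands the job in; it is judged then, once.
Trained networks look in the newest picture that a camera, given by its name, has taken for a name from the list of things; names that differ only in an ending like _2 or _b are one class to them, and where a whole thing is asked for, a point or a joint stands for the part that bears it (a point fixed in the world has none). Each returns a list of dicts, best first, with "confidence" (0 to 1); they miss things now and then, are a little off and sometimes report something else, mostly with a low value. They report only what shows in the picture. A call takes as long as a camera call. They do not tell look-alikes from the thing itself.
- r.recognise(camera, label): "box" ([left, top, width, height] as shares, 0 to 1, of the picture: columns of its width, rows of its height, round what is visible of it).
The state is a dict: "t": time; "joint_positions": joint angles; "qd": joint speeds; "joint_torque": joint torques, N m; "ee_pos": TCP position; "tcp_rot": TCP orientation; "contact_force": force on the tool from outside, world axes, zero at the start; "moment": the same for the moment, N m; "opening": finger opening in m; "grip_force": force on a finger pad.
Only numpy, scipy, OpenCV 4.12 (cv2) and the standard library are available. Lean on these libraries where they do the work, as an engineer would, in place of code of your own. Each camera call takes 0.05 s, during which the arm holds its last target. There are 200 camera calls.

TASK

Pick up the call unit that has toppled over on the bench and stand it upright on the tester's round rubber pad, its foot wholly on the pad, without dropping it, and let go of it. Then press the tester's spring-return selector handle round clockwise from off, past its first two clicks to the third, and keep holding it there with the fingers against the return spring: the job finishes while the handle is still held. Leave the other things on the bench where they are.

Things in the scene. Friction and masses are not known exactly. Their poses are not given: they have to be found in the camera images.
- unit_centre (a point): Centre of the toppled call unit's handset: blue slab with white front, 28 mm thick (own x), 44 wide (own y), 86 long (own z), on a round white foot. 57 mm above the foot's underside on the unit's axis (own z, foot to top, up when standing). It starts on its back (own x down) on foot rim and top edge, top 13 degrees below level, pointing about away from the robot, this point 24 mm above the bench.
- unit_foot (a point): Centre of the underside of that unit's foot, axes as unit_centre. Foot 72 mm in diameter, rim 8 mm thick, then sloping up to the slab at 14 mm; unit 100 mm tall. The weight is in the foot (centre of mass 25 mm above the underside): set on the foot's edge leaning up to about 40 degrees, it rocks upright by itself.
- pad (a point): Centre of the top face of the tester's round black rubber pad, 110 mm in diameter, 14 mm above the bench (4 mm proud of an aluminium plate 190 x 330 x 10 mm). Axes: x away from the operator, y to the left, z up. The tester is fixed. Its grey control box (150 x 125 mm, top 76 mm above the bench) stands on the plate's other end, its centre 185 mm from here along -y.
- dial_axis (a point): Point on the selector's vertical turning axis on top of the control box, 103 mm above the bench, half-way up the handle; axes as pad.
- handle_end (a point): On the handle's centre line 42 mm out from the turning axis, half-way up it; own x outward along the handle, own z up. The handle is a straight black bar 14 mm wide, 26 mm high (90 to 116 mm above the bench), from 18 mm behind the axis to 52 mm in front, on a round hub of 40 mm; free all round.
- selector (a joint): Selector angle, rad: 0 at off (the start, handle 37.5 degrees left of the tester's x), growing clockwise from above. Clicks at 0.436, 0.873 and, the third, 1.309; stop at 1.344. Its spring turns it all the way back to off from anywhere if let go. Turning takes 0.1 to 0.4 N m (2 to 9 N pressed sideways 42 mm out), most on leaving a click; holding the third 0.2 to 0.3 N m.
- call_unit: The toppled call unit, 0.27 to 0.44 kg, origin at unit_foot. The identical unit that stands upright on the bench is finished and is not to be used.
- done_unit: Bystander: identical finished call unit, standing upright to the left; origin under its foot.
- bottle: Bystander: clear plastic bottle, 54 mm in diameter, 150 mm tall, standing to the right of the tester; origin under its centre.
- tape_roll: Bystander: cardboard-brown tape roll, 90 mm outside, 30 mm high, lying flat near the robot; origin under its centre.
- screwdriver: Bystander: screwdriver about 170 mm long lying on the bench between robot and tester.
There are look-alikes about, which are no part of the job. Leave any orange look-alike of the call_unit alone.

How it is judged:
On the way, in this order (a step that is already met when the one before it is completed fails the run):
1. the call unit stands upright with its foot wholly on the pad, let go of (angle between unit_foot's own z axis and vertical below 0.08 rad and horizontal distance between unit_foot and pad below 0.02 m and z of unit_foot in the frame of pad between -0.003 and 0.004 m and contact force between the fingers and call_unit below 0.1 N and linear speed of call_unit below 0.03 m/s), for 0.3 s.
2. the selector is held by the fingers at its third click while the unit stands on the pad (value of joint selector above 1.22 rad and contact force between the fingers and selector above 1.5 N and angle between unit_foot's own z axis and vertical below 0.08 rad and horizontal distance between unit_foot and pad below 0.02 m), for 1 s.
At the end, for the whole second after the job is handed in: Finishes holding: selector at its third click (beyond 1.22 rad), still, pressed by the fingers with over 1.5 N; the call unit stands by itself on the pad within 0.08 rad of upright, its foot centre within 20 mm of the pad centre, at rest, untouched (all of step 2 and velocity of joint selector between -0.1 and 0.1 rad/s and z of unit_foot in the frame of pad between -0.003 and 0.004 m and contact force between each of the fingers, the arm and call_unit below 0.1 N and linear speed of call_unit below 0.03 m/s); the arm keeps its last pose, push and grip.
It fails at once if the call unit is dropped (moves faster than 0.8 m/s while no finger holds it) (linear speed of call_unit above 0.8 m/s and contact force between the fingers and call_unit below 0.05 N).
It fails at once if the finished unit is moved by more than 30 mm or tipped (distance of done_unit from where it was at the start of the episode above 0.03 m or angle between done_unit's own z axis and vertical above 0.4 rad).
It fails at once if the bottle is moved by more than 30 mm or tipped (distance of bottle from where it was at the start of the episode above 0.03 m or angle between bottle's own z axis and vertical above 0.4 rad).
It fails at once if the tape roll is moved by more than 30 mm (distance of tape_roll from where it was at the start of the episode above 0.03 m).
It fails at once if the screwdriver is moved by more than 30 mm (distance of screwdriver from where it was at the start of the episode above 0.03 m).
It also fails if it takes over 61 s, if anything falls off the work surface, if the arm or the gripper's body presses on something with over 40 N, if the wrist force passes 120 N, or if a joint passes its speed limit or range.

## Working session

There is one attempt and no reset: what is moved stays moved. The work goes in short steps, Python scripts to look and compute and a tool call to move; the robot and the scene stay as the last step left them, time stands still between calls to the robot, and variables do not carry over. Pictures are saved under pics/ and viewed, at most 10 in all, crops included, and the job is handed in when it is done.

Besides the shell and the picture viewer there is one more tool, called after ">>>" as name(argument=value, ...) on one line, values as JSON. apply_moves: Moves the arm, as the interface text tells. Its arguments: {"type":"object","properties":{"increments":{"type":"array"},"grip_force":{"type":"number"}},"required":["increments"]}

```bash
mkdir -p pics; ls; python3 - <<'E'
from cell import r
import cv2,numpy as np
for n in ("scene","top"):
    im=r.grab_frame(n); cv2.imwrite(f"pics/{n}0.png",im[:,:,::-1])
    m=r.camera_model(n); print(n,{k:np.round(v,4).tolist() for k,v in m.items()})
    for l in ("call_unit","pad","selector"):
        print(l,[(np.round(np.array(d["box"])*[640,400,640,400],0).tolist(),round(d["confidence"],2)) for d in r.recognise(n,l)])
print({k:np.round(v,4).tolist() for k,v in r.camera_model("wrist").items()})
print({k:np.round(v,3).tolist() for k,v in r.state().items()})
E
```

```text
pics
scene {'fx': 456.6449, 'fy': 456.6449, 'cx': 321.9333, 'cy': 199.5902, 'k1': -0.004, 'R': [[0.6996, 0.7144, -0.0106], [0.5972, -0.5929, -0.5402], [-0.3922, 0.3716, -0.8415]], 't': [-0.3318, -0.2031, 1.5505]}
call_unit [([398.0, 141.0, 26.0, 31.0], 0.91), ([340.0, 124.0, 32.0, 20.0], 0.78), ([366.0, 162.0, 32.0, 34.0], 0.6)]
pad [([258.0, 210.0, 127.0, 124.0], 0.97)]
selector [([286.0, 264.0, 27.0, 16.0], 0.85)]
top {'fx': 467.2959, 'fy': 467.2959, 'cx': 329.364, 'cy': 195.0768, 'k1': -0.1025, 'R': [[0.028, -0.9996, -0.0063], [-0.9972, -0.0275, -0.0693], [0.0691, 0.0082, -0.9976]], 't': [0.0388, 0.4444, 1.5901]}
call_unit [([217.0, 162.0, 29.0, 28.0], 0.86), ([241.0, 213.0, 26.0, 30.0], 0.77), ([259.0, 160.0, 28.0, 33.0], 0.71)]
pad [([324.0, 132.0, 98.0, 53.0], 0.76)]
selector [([392.0, 148.0, 15.0, 19.0], 0.61)]
{'fx': 281.0267, 'fy': 281.0267, 'cx': 317.1363, 'cy': 195.725, 'k1': -0.025, 'mount': [[0.0002, -0.9615, -0.2747, 0.0693], [1.0, 0.0001, 0.0002, -0.0003], [-0.0002, -0.2747, 0.9615, -0.1417], [0.0, 0.0, 0.0, 1.0]]}
{'t': 0.4, 'joint_positions': [-1.481, 0.326, -0.193, 1.052, 0.0, 1.437], 'qd': [0.0, -0.0, -0.0, 0.002, -0.001, 0.001], 'joint_torque': [-0.0, -44.287, 26.24, 0.005, -0.0, 0.0], 'ee_pos': [0.122, -0.536, 0.231], 'tcp_rot': [-3.122, -0.351, -0.0], 'contact_force': [0.172, -0.24, -0.004], 'moment': [0.028, -0.015, -0.053], 'grip_force': 0.0, 'opening': 0.086}
```

```bash
python3 - <<'E'
import cv2,numpy as np
a=cv2.imread("pics/scene0.png")[100:350,230:490]; b=cv2.imread("pics/top0.png")[100:300,180:460]
a=cv2.resize(a,None,fx=1.5*1.6,fy=1.5*1.6,interpolation=3);cv2.imwrite("pics/s1.png",a)
b=cv2.resize(b,(784,560),interpolation=3);cv2.imwrite("pics/t1.png",b)
E
```

```text
(no output)
```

View pics/t1.png

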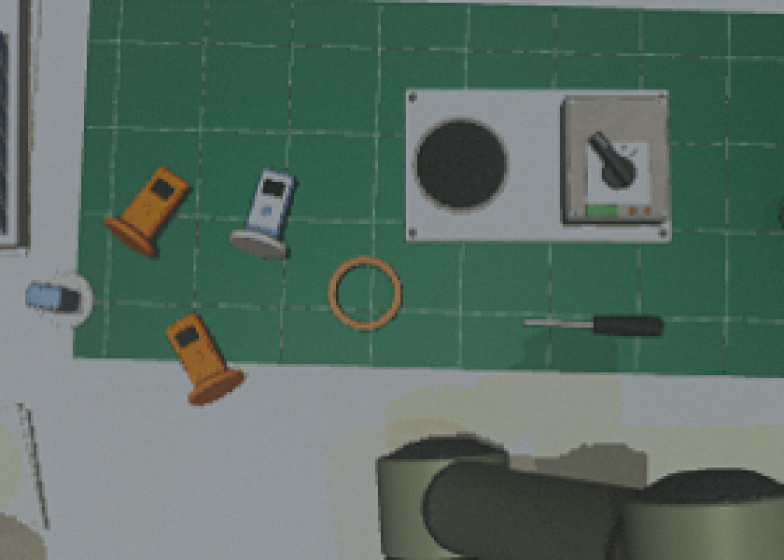

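View pics/s1.png

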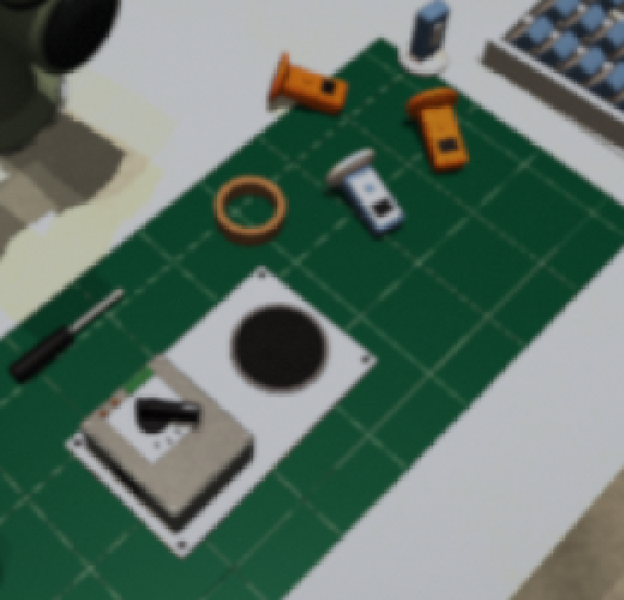

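The top crop (scale 2.8, offset 180,100) gives these candidates:
- blue/white toppled unit at (270,210), foot at (258,243): full px (276,175)
- orange look-alikes at (150,212) and (205,360)
- the standing finished unit at (55,297)

I choose the blue one with the white front at (270,210). The pad is at (461,164) and the selector hub at (617,172), with the handle tip at (597,138).

```bash
cat > h.py <<'E'
import numpy as np,cv2
from scipy.spatial.transform import Rotation as Ro
from cell import r
def cam(n,st=None):
    m=r.camera_model(n)
    K=np.array([[m['fx'],0,m['cx']],[0,m['fy'],m['cy']],[0,0,1]]);d=np.array([m['k1'],0,0,0.])
    if 'R' in m: R,t=np.array(m['R']),np.array(m['t'])
    else:
        T=np.eye(4);T[:3,:3]=Ro.from_rotvec(st['tcp_rot']).as_matrix();T[:3,3]=st['ee_pos']
        W=np.linalg.inv(T@np.array(m['mount']));R,t=W[:3,:3],W[:3,3]
    return K,d,R,t
def p2w(c,px,z):
    K,d,R,t=c; u=cv2.undistortPoints(np.array([[px]],float),K,d)[0,0]
    ray=R.T@np.array([u[0],u[1],1]);o=-R.T@t
    return o+ray*(z-o[2])/ray[2]
def w2p(c,X):
    K,d,R,t=c;return cv2.projectPoints(np.atleast_2d(np.array(X,float)),cv2.Rodrigues(R)[0],t,K,d)[0][:,0]
E
python3 - <<'E'
from h import *
np.set_printoptions(precision=3,suppress=True)
t=cam("top");s=cam("scene")
T=lambda x,y,z:p2w(t,(180+x/2.8,100+y/2.8),z)
S=lambda x,y,z:p2w(s,(230+x/2.4,100+y/2.4),z)
print("pad",T(461,164,.014),S(279,347,.014))
cs=[(411,97),(663,98),(663,233),(411,233)]
print("plate",[T(*c,.01) for c in cs])
print("hub",T(617,172,.103),"tip",T(597,138,.116),S(198,412,.116))
print("slab top end",T(280,176,.015),"foot",T(258,243,.035),S(352,170,.035))
print("slab front mid",T(270,208,.038),S(375,200,.038))
print("tape",T(366,293,.03),"sd",T(525,323,.01),T(662,325,.02),"done",T(72,298,.0))
E
```

```text
pad [0.571 0.002 0.014] [0.572 0.002 0.014]
plate [array([0.654, 0.066, 0.01 ]), array([ 0.662, -0.248,  0.01 ]), array([ 0.493, -0.25 ,  0.01 ]), array([0.484, 0.061, 0.01 ])]
hub [ 0.554 -0.179  0.103] tip [ 0.591 -0.153  0.116] [ 0.599 -0.154  0.116]
slab top end [0.55  0.225 0.015] foot [0.465 0.247 0.035] [0.467 0.248 0.035]
slab front mid [0.508 0.233 0.038] [0.521 0.231 0.038]
tape [0.408 0.114 0.03 ] sd [ 0.377 -0.082  0.01 ] [ 0.379 -0.249  0.02 ] done [0.393 0.482 0.   ]
```

```bash
cat >> h.py <<'E'
def dn(yaw,tilt=0):
    "tool x along heading yaw, z down; tilt: fingers swing back by tilt (tool z = -sin*d - cos*up)"
    d=np.array([np.cos(yaw),np.sin(yaw),0]);u=np.array([0,0,1.])
    z=-np.sin(tilt)*d-np.cos(tilt)*u;x=np.cos(tilt)*d-np.sin(tilt)*u
    return np.stack([x,np.cross(z,x),z],1)
def plan(p1,R1,n,claw,p0=None,R0=None):
    st=r.state();p0=np.array(st['ee_pos']) if p0 is None else p0
    R0=Ro.from_rotvec(st['tcp_rot']).as_matrix() if R0 is None else R0
    w=Ro.from_matrix(R0.T@R1).as_rotvec();dp=(np.array(p1)-p0)/n
    for i in range(n):
        Ri=R0@Ro.from_rotvec(w*i/n).as_matrix()
        print([*(np.round(Ri.T@dp*100,2)+0.).tolist(),*(np.round(w/n,3)+0.).tolist(),claw])
E
python3 -c "
from h import *
plan([.505,.235,.18],dn(-.255),20,1)"
```

```text
[2.72, -3.33, 0.26, 0.0, 0.0, 0.024, 1]
[2.64, -3.4, 0.26, 0.0, 0.0, 0.024, 1]
[2.56, -3.46, 0.26, 0.0, 0.0, 0.024, 1]
[2.48, -3.52, 0.26, 0.0, 0.0, 0.024, 1]
[2.39, -3.58, 0.26, 0.0, 0.0, 0.024, 1]
[2.31, -3.64, 0.26, 0.0, 0.0, 0.024, 1]
[2.22, -3.69, 0.26, 0.0, 0.0, 0.024, 1]
[2.13, -3.74, 0.26, 0.0, 0.0, 0.024, 1]
[2.04, -3.79, 0.26, 0.0, 0.0, 0.024, 1]
[1.95, -3.84, 0.26, 0.0, 0.0, 0.024, 1]
[1.85, -3.89, 0.26, 0.0, 0.0, 0.024, 1]
[1.76, -3.93, 0.26, 0.0, 0.0, 0.024, 1]
[1.67, -3.97, 0.26, 0.0, 0.0, 0.024, 1]
[1.57, -4.01, 0.26, 0.0, 0.0, 0.024, 1]
[1.47, -4.04, 0.26, 0.0, 0.0, 0.024, 1]
[1.38, -4.08, 0.26, 0.0, 0.0, 0.024, 1]
[1.28, -4.11, 0.26, 0.0, 0.0, 0.024, 1]
[1.18, -4.14, 0.26, 0.0, 0.0, 0.024, 1]
[1.08, -4.17, 0.26, 0.0, 0.0, 0.024, 1]
[0.98, -4.19, 0.26, 0.0, 0.0, 0.024, 1]
```

>>> apply_moves(increments=[[[2.7, -3.3, 0, 0, 0, 0.024, 1], [2.6, -3.4, 0, 0, 0, 0.024, 1], [2.6, -3.5, 0, 0, 0, 0.024, 1], [2.5, -3.5, 0, 0, 0, 0.024, 1], [2.4, -3.6, 0, 0, 0, 0.024, 1], [2.3, -3.6, 0, 0, 0, 0.024, 1], [2.2, -3.7, 0, 0, 0, 0.024, 1], [2.1, -3.7, 0, 0, 0, 0.024, 1], [2.0, -3.8, 0, 0, 0, 0.024, 1], [1.9, -3.8, 0, 0, 0, 0.024, 1], [1.9, -3.9, 0, 0, 0, 0.024, 1], [1.8, -3.9, 0, 0, 0, 0.024, 1]]])

```text
t: 1.6
ee_pos: [0.3522, -0.0733, 0.2317]
tcp_rot: [3.139, -0.103, 0.002]
contact_force: [1.2, -0.1, 0.1]
opening: 0.0853
grip_force: 0.0
```

>>> apply_moves(increments=[[[1.7, -4.0, 0.6, 0, 0, 0.024, 1], [1.6, -4.0, 0.6, 0, 0, 0.024, 1], [1.5, -4.0, 0.6, 0, 0, 0.024, 1], [1.4, -4.1, 0.6, 0, 0, 0.024, 1], [1.3, -4.1, 0.6, 0, 0, 0.024, 1], [1.2, -4.1, 0.6, 0, 0, 0.024, 1], [1.1, -4.2, 0.6, 0, 0, 0.024, 1], [1.0, -4.2, 0.6, 0, 0, 0.024, 1], [0, 0, 0, 0, 0, 0, 1], [0, 0, 0, 0, 0, 0, 1]]])

```text
t: 2.6
ee_pos: [0.4754, 0.0839, 0.1952]
tcp_rot: [-3.013, 0.089, 0.009]
contact_force: [0.3, 0.2, 0.3]
opening: 0.0852
grip_force: 0.0
```

```bash
python3 - <<'E'
from h import *
np.set_printoptions(precision=3,suppress=True)
st=r.state();im=r.grab_frame("wrist")
print(st['t'],st['ee_pos'],st['tcp_rot'],st['joint_positions'])
c=cam("wrist",st)
for b in r.recognise("wrist","call_unit"): print(np.round(np.array(b["box"])*[640,400,640,400]),b["confidence"])
# overlay predicted outline
yaw=-.255;d=np.array([np.cos(yaw),np.sin(yaw),0]);a=np.radians(13)
z=np.cos(a)*d+[0,0,-np.sin(a)];x=-np.sin(a)*d+[0,0,-np.cos(a)];y=np.cross(z,x)
C=np.array([.512,.234,.024])
print(w2p(c,[C,C+.043*z,C-.057*z]))
np.save("w.npy",im);cv2.imwrite("pics/w1.png",im[:,:,::-1])
E
```

```text
2.6 [0.475 0.084 0.195] [-3.013  0.089  0.009] [-0.059  0.229 -0.432  0.92   0.127  3.141]
[168. 108.  63.  95.] 0.95
[ 50. 121.  88.  92.] 0.94
[147. 251.  41.  37.] 0.79
[[207.264 151.084]
 [214.191 114.687]
 [198.438 198.273]]
```

View pics/w1.png

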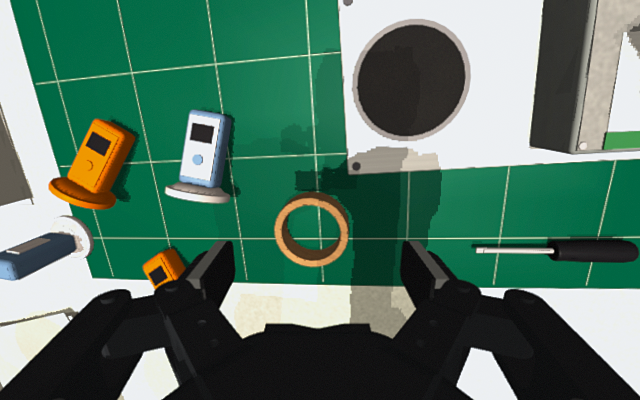

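The wrist picture shows the unit's white front centred near (205,148) and its foot near (197,191), about where I predicted, with an orange look-alike left of it at (95,165). Joint 6 hit its limit, so I'll use the half-turned grasp, with tool x towards the robot.

```bash
cat >> h.py <<'E'
FL=np.diag([-1.,-1,1])
E
python3 -c "
from h import *
st=r.state();R0=Ro.from_rotvec(st['tcp_rot']).as_matrix();print(R0.round(3))
plan([.51,.235,.2],dn(-.255)@FL,21,1)
R1=dn(-.255)@FL
print('B');R2=dn(-.255,.75)@FL
C=np.array([.512,.234,.024]);p=C+(.019-.11)*R2[:,2];print(p)
plan(p,R2,6,1,np.array([.51,.235,.2]),R1)"
```

```text
[[ 0.998 -0.06  -0.002]
 [-0.059 -0.99   0.127]
 [-0.009 -0.127 -0.992]]
[0.12, -0.73, 0.07, -0.002, -0.009, -0.14, 1]
[0.22, -0.7, 0.07, -0.002, -0.009, -0.14, 1]
[0.32, -0.66, 0.06, -0.002, -0.009, -0.14, 1]
[0.41, -0.61, 0.06, -0.002, -0.009, -0.14, 1]
[0.49, -0.55, 0.05, -0.002, -0.009, -0.14, 1]
[0.56, -0.48, 0.05, -0.002, -0.009, -0.14, 1]
[0.63, -0.39, 0.04, -0.002, -0.009, -0.14, 1]
[0.67, -0.3, 0.04, -0.002, -0.009, -0.14, 1]
[0.71, -0.2, 0.03, -0.002, -0.009, -0.14, 1]
[0.73, -0.1, 0.02, -0.002, -0.009, -0.14, 1]
[0.74, 0.0, 0.02, -0.002, -0.009, -0.14, 1]
[0.73, 0.1, 0.01, -0.002, -0.009, -0.14, 1]
[0.71, 0.2, 0.0, -0.002, -0.009, -0.14, 1]
[0.67, 0.3, 0.0, -0.002, -0.009, -0.14, 1]
[0.63, 0.39, -0.01, -0.002, -0.009, -0.14, 1]
[0.56, 0.48, -0.01, -0.002, -0.009, -0.14, 1]
[0.49, 0.55, -0.02, -0.002, -0.009, -0.14, 1]
[0.41, 0.61, -0.02, -0.002, -0.009, -0.14, 1]
[0.32, 0.67, -0.02, -0.002, -0.009, -0.14, 1]
[0.22, 0.7, -0.02, -0.002, -0.009, -0.14, 1]
[0.12, 0.73, -0.02, -0.002, -0.009, -0.14, 1]
B
[0.57202331 0.21835344 0.09058369]
[-1.07, -0.01, 1.82, 0.0, 0.125, 0.0, 1]
[-1.29, -0.01, 1.68, 0.0, 0.125, 0.0, 1]
[-1.49, -0.01, 1.5, 0.0, 0.125, 0.0, 1]
[-1.66, -0.01, 1.3, 0.0, 0.125, 0.0, 1]
[-1.81, -0.01, 1.09, 0.0, 0.125, 0.0, 1]
[-1.93, -0.01, 0.85, 0.0, 0.125, 0.0, 1]
```

>>> apply_moves(increments=[[[0.1, -0.7, 0, 0, -0.009, -0.14, 1], [0.2, -0.7, 0, 0, -0.009, -0.14, 1], [0.3, -0.7, 0, 0, -0.009, -0.14, 1], [0.4, -0.6, 0, 0, -0.009, -0.14, 1], [0.5, -0.5, 0, 0, -0.009, -0.14, 1], [0.6, -0.5, 0, 0, -0.009, -0.14, 1], [0.6, -0.4, 0, 0, -0.009, -0.14, 1], [0.7, -0.3, 0, 0, -0.009, -0.14, 1], [0.7, -0.2, 0, 0, -0.009, -0.14, 1], [0.7, -0.1, 0, 0, -0.009, -0.14, 1], [0.7, 0, 0, 0, -0.009, -0.14, 1]]])

```text
t: 3.8
ee_pos: [0.4931, 0.1617, 0.2036]
tcp_rot: [-2.236, -2.066, 0.007]
contact_force: [0.2, -0.4, 0.4]
opening: 0.0854
grip_force: 0.0
```

>>> apply_moves(increments=[[[0.7, 0.1, 0, 0, -0.009, -0.14, 1], [0.7, 0.2, 0, 0, -0.009, -0.14, 1], [0.7, 0.3, 0, 0, -0.009, -0.14, 1], [0.6, 0.4, 0, 0, -0.009, -0.14, 1], [0.6, 0.5, 0, 0, -0.009, -0.14, 1], [0.5, 0.5, 0, 0, -0.009, -0.14, 1], [0.4, 0.6, 0, 0, -0.009, -0.14, 1], [0.3, 0.7, 0, 0, -0.009, -0.14, 1], [0.2, 0.7, 0, 0, -0.009, -0.14, 1], [0.1, 0.7, 0, 0, -0.009, -0.14, 1]]])

```text
t: 4.8
ee_pos: [0.5098, 0.2329, 0.205]
tcp_rot: [-0.387, -3.097, 0.002]
contact_force: [0.5, 0.2, 0.3]
opening: 0.0856
grip_force: 0.0
```

```bash
python3 - <<'E'
from h import *
np.set_printoptions(precision=3,suppress=True)
st=r.state()
print(st['t'],st['ee_pos'],st['joint_positions']);print(Ro.from_rotvec(st['tcp_rot']).as_matrix())
R2=dn(-.255,.75)@FL
C=np.array([.512,.234,.024]);p=C+(.019-.11)*R2[:,2]
plan(p,R2,7,1)
E
```

```text
4.8 [0.51  0.233 0.205] [ 0.293  0.378 -0.186  1.026  0.007  0.541]
[[-0.969  0.246 -0.021]
 [ 0.246  0.969  0.001]
 [ 0.021 -0.004 -1.   ]]
[-0.95, 0.02, 1.61, -0.001, 0.104, 0.001, 1]
[-1.11, 0.02, 1.51, -0.001, 0.104, 0.001, 1]
[-1.26, 0.02, 1.38, -0.001, 0.104, 0.001, 1]
[-1.4, 0.02, 1.25, -0.001, 0.104, 0.001, 1]
[-1.52, 0.02, 1.09, -0.001, 0.104, 0.001, 1]
[-1.62, 0.02, 0.93, -0.001, 0.104, 0.001, 1]
[-1.71, 0.02, 0.76, -0.001, 0.104, 0.001, 1]
```

>>> apply_moves(increments=[[[-0.9, 0, 1.6, 0, 0.104, 0, 1], [-1.1, 0, 1.5, 0, 0.104, 0, 1], [-1.3, 0, 1.4, 0, 0.104, 0, 1], [-1.4, 0, 1.2, 0, 0.104, 0, 1], [-1.5, 0, 1.1, 0, 0.104, 0, 1], [-1.6, 0, 0.9, 0, 0.104, 0, 1], [-1.7, 0, 0.8, 0, 0.104, 0, 1], [0, 0, 0, 0, 0, 0, 1]]])

```text
t: 5.6
ee_pos: [0.5675, 0.2137, 0.0744]
tcp_rot: [-0.309, -2.352, -0.107]
contact_force: [-1.2, -1.3, -4.5]
opening: 0.0853
grip_force: 0.0
```

```bash
cat >> h.py <<'E'
def unit_axes(yaw,a=np.radians(13)):
    d=np.array([np.cos(yaw),np.sin(yaw),0])
    z=np.cos(a)*d+[0,0,-np.sin(a)];x=-np.sin(a)*d+[0,0,-np.cos(a)]
    return np.stack([x,np.cross(z,x),z],1)
def draw(im,c,C,A,col):
    f=np.array([[-.014,-.022,.043],[-.014,.022,.043],[-.014,.022,-.043],[-.014,-.022,-.043]])
    th=np.linspace(0,6.28,40);k=np.stack([.036*np.cos(th),.036*np.sin(th),0*th-.049],1)
    for P in (f,k): cv2.polylines(im,[(w2p(c,C+P@A.T)*8).round().astype(int)],True,col,1,cv2.LINE_AA,3)
E
python3 - <<'E'
from h import *
np.set_printoptions(precision=3,suppress=True)
st=r.state();im=r.grab_frame("wrist")
print(st['t'],st['ee_pos'],st['joint_positions']);print(Ro.from_rotvec(st['tcp_rot']).as_matrix())
np.save("w2.npy",im);np.save("st2.npy",st,allow_pickle=True)
c=cam("wrist",st);o=im[:,:,::-1].copy()
C=np.array([.512,.234,.024]);print(w2p(c,[C]))
draw(o,c,C,unit_axes(-.255),(0,0,255))
cv2.imwrite("pics/w2.png",o)
E
```

```text
5.6 [0.567 0.214 0.074] [0.114 1.195 0.74  1.856 0.246 0.28 ]
[[-0.691  0.253 -0.678]
 [ 0.191  0.967  0.167]
 [ 0.698 -0.014 -0.716]]
[[324.77  195.542]]
```

View pics/w2.png

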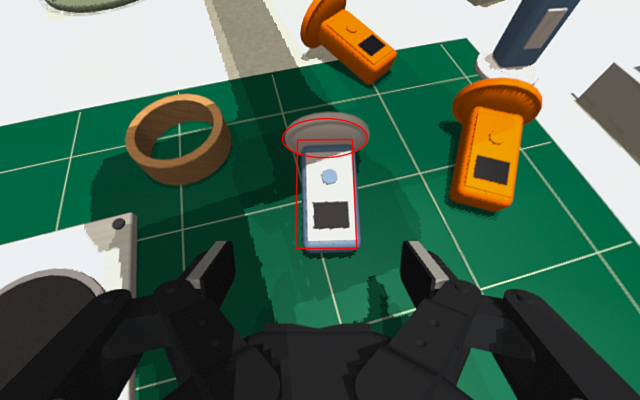

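The overlay matches. The real face is about 4 px right of my outline (centre near (330,195) against 326), so I shift the estimate by 3.5 mm along tool y and approach.

```bash
python3 - <<'E'
from h import *
np.set_printoptions(precision=4,suppress=True)
st=r.state();print(st['qd'],st['contact_force'],st['joint_torque'])
R2=dn(-.255,.75)@FL
C=np.array([.513,.2375,.024]);p=C+.017*R2[:,2];print(p)
plan(p,R2,6,1)
E
```

```text
[ 0.0299 -0.2403 -0.0584 -0.0182  0.0157  0.0034] [-0.4647 -0.0947  0.4226] [ -1.0945 -71.2985  23.3236   5.977    0.5676  -0.0416]
[0.5018 0.2404 0.0116]
[0.06, 0.14, 1.64, -0.001, -0.002, -0.001, 1]
[0.07, 0.14, 1.64, -0.001, -0.002, -0.001, 1]
[0.07, 0.14, 1.64, -0.001, -0.002, -0.001, 1]
[0.07, 0.14, 1.64, -0.001, -0.002, -0.001, 1]
[0.08, 0.14, 1.64, -0.001, -0.002, -0.001, 1]
[0.08, 0.13, 1.64, -0.001, -0.002, -0.001, 1]
```

>>> apply_moves(increments=[[[0, 0.1, 1.5, 0, 0, 0, 1], [0, 0.2, 1.5, 0, 0, 0, 1], [0, 0.1, 1.5, 0, 0, 0, 1], [0, 0.2, 1.0, 0, 0, 0, 1], [0, 0, 0, 0, 0, 0, 1], [0, 0, 0, 0, 0, 0, 1], [0, 0, 0, 0, 0, 0, 1]]])

```text
t: 6.35
ee_pos: [0.5377, 0.2319, 0.0535]
tcp_rot: [-0.305, -2.381, -0.116]
contact_force: [0.3, -0.8, -0.3]
opening: 0.0853
grip_force: 0.0
```

```bash
python3 - <<'E'
from h import *
np.set_printoptions(precision=4,suppress=True)
st=r.state();print(st['qd'],st['joint_positions'])
R2=dn(-.255,.75)@FL
C=np.array([.513,.2375,.024]);p=C+.017*R2[:,2];print(p,st['ee_pos'])
plan(p,R2,3,1)
E
```

```text
[-0.0046  0.0309  0.0085 -0.0012 -0.0005  0.0009] [0.1434 1.1153 0.5287 1.6888 0.2635 0.3006]
[0.5018 0.2404 0.0116] [0.5377 0.2319 0.0535]
[-0.04, -0.02, 1.86, -0.001, 0.002, 0.0, 1]
[-0.05, -0.02, 1.86, -0.001, 0.002, 0.0, 1]
[-0.05, -0.02, 1.86, -0.001, 0.002, 0.0, 1]
```

>>> apply_moves(increments=[[[-0.1, 0, 1.4, 0, 0, 0, 1], [0, 0, 1.4, 0, 0, 0, 1], [0, 0, 1.4, 0, 0, 0, 1], [0, 0, 0.9, 0, 0, 0, 1], [0, 0, 0.4, 0, 0, 0, 1], [0, 0, 0, 0, 0, 0, 1], [0, 0, 0, 0, 0, 0, 1], [0, 0, 0, 0, 0, 0, 1]]], grip_force=50)

```text
t: 7.15
ee_pos: [0.5016, 0.2407, 0.0099]
tcp_rot: [-0.305, -2.377, -0.115]
contact_force: [0.6, -0.0, -0.2]
opening: 0.0855
grip_force: 0.0
```

```bash
python3 - <<'E'
from h import *
st=r.state();print(st['ee_pos'],st['contact_force'])
im=r.grab_frame("wrist");c=cam("wrist",st);o=im[:,:,::-1].copy()
draw(o,c,np.array([.513,.2375,.024]),unit_axes(-.255),(0,0,255))
cv2.imwrite("pics/w3.png",o)
E
```

```text
[0.50155521 0.24072806 0.00991686] [ 0.55769353 -0.00190726 -0.20606895]
```

View pics/w3.png

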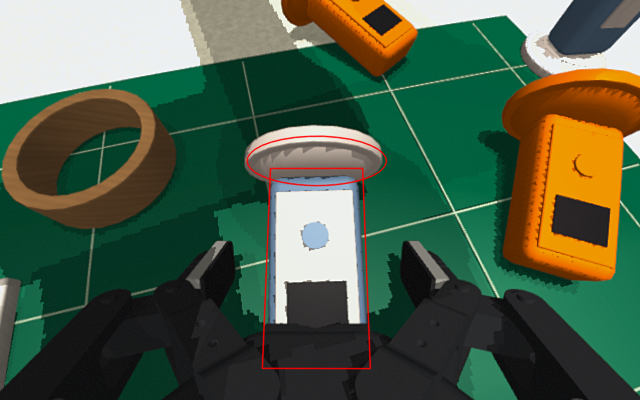

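The slab, centred near column 315, sits midway between the fingertips (232 and 402). Closing.

>>> apply_moves(increments=[[[0, 0, 0, 0, 0, 0, 0], [0, 0, 0, 0, 0, 0, 0], [0, 0, 0, 0, 0, 0, 0], [0, 0, 0, 0, 0, 0, 0], [0, 0, 0, 0, 0, 0, 0], [0, 0, 0, 0, 0, 0, 0], [0, 0, 0, 0, 0, 0, 0]]], grip_force=50)

```text
t: 7.9
ee_pos: [0.5009, 0.2407, 0.0098]
tcp_rot: [-0.305, -2.376, -0.114]
contact_force: [0.5, -1.8, 2.3]
opening: 0.0435
grip_force: 51.6
```

```bash
python3 - <<'E'
from h import *
np.set_printoptions(precision=3,suppress=True)
st=r.state();print(st['ee_pos'],st['opening'],st['grip_force'],st['contact_force'])
p=np.array(st['ee_pos']);R0=Ro.from_rotvec(st['tcp_rot']).as_matrix()
# lift then rotate to upright at (.50,.1,.25), heading yaw 0
A=unit_axes(-.255);rel=A.T@R0   # tool in unit frame
for yaw in (0.0,):
    Aup=np.array([[np.cos(yaw),-np.sin(yaw),0],[np.sin(yaw),np.cos(yaw),0],[0,0,1]])
    R1=Aup@rel;print(R1)
    toff=R0.T@(np.array([.513,.2375,.024])-.057*A[:,2]-p);print("foot in tool",toff)
    target=np.array([.571,.002,.014]);print("tcp at place",target-R1@toff)
    pm=np.array([.50,.06,.24])
    p1=p+[0,0,.15]
    w=Ro.from_matrix(R0.T@R1).as_rotvec();print(w,np.linalg.norm(w))
    plan(pm,R1,14,0,p1,R0)
E
```

```text
[0.501 0.241 0.01 ] 0.04347664438675992 51.612757444381714 [ 0.496 -1.798  2.289]
[[-0.499  0.004  0.867]
 [ 0.002  1.    -0.004]
 [-0.867 -0.    -0.499]]
foot in tool [ 0.05  -0.     0.009]
tcp at place [0.588 0.002 0.062]
[-0.047 -1.788 -0.282] 1.8105695245016127
[0.15, -1.25, -0.63, -0.003, -0.128, -0.02, 0]
[0.1, -1.25, -0.65, -0.003, -0.128, -0.02, 0]
[0.04, -1.24, -0.67, -0.003, -0.128, -0.02, 0]
[-0.02, -1.24, -0.67, -0.003, -0.128, -0.02, 0]
[-0.08, -1.24, -0.67, -0.003, -0.128, -0.02, 0]
[-0.14, -1.24, -0.66, -0.003, -0.128, -0.02, 0]
[-0.2, -1.24, -0.64, -0.003, -0.128, -0.02, 0]
[-0.26, -1.25, -0.62, -0.003, -0.128, -0.02, 0]
[-0.31, -1.25, -0.58, -0.003, -0.128, -0.02, 0]
[-0.35, -1.25, -0.55, -0.003, -0.128, -0.02, 0]
[-0.4, -1.26, -0.5, -0.003, -0.128, -0.02, 0]
[-0.43, -1.27, -0.45, -0.003, -0.128, -0.02, 0]
[-0.46, -1.27, -0.4, -0.003, -0.128, -0.02, 0]
[-0.48, -1.28, -0.34, -0.003, -0.128, -0.02, 0]
```

>>> apply_moves(increments=[[[0.8, 0, -0.8, 0, 0, 0, 0], [1.6, 0, -1.7, 0, 0, 0, 0], [2.0, 0, -2.2, 0, 0, 0, 0], [2.0, 0, -2.2, 0, 0, 0, 0], [2.0, 0, -2.2, 0, 0, 0, 0], [1.2, 0, -1.4, 0, 0, 0, 0], [0.1, -1.2, -0.6, 0, -0.08, -0.01, 0], [0.1, -1.2, -0.6, 0, -0.12, -0.02, 0], [0.1, -1.2, -0.6, 0, -0.12, -0.02, 0], [0, -1.2, -0.6, 0, -0.12, -0.02, 0], [0, -1.2, -0.6, 0, -0.12, -0.02, 0], [-0.1, -1.2, -0.6, 0, -0.12, -0.02, 0]]])

```text
t: 9.1
ee_pos: [0.5008, 0.1666, 0.1844]
tcp_rot: [-0.234, -3.074, -0.066]
contact_force: [0.4, 0.9, -3.8]
opening: 0.0435
grip_force: 51.5
```

```bash
cat >> h.py <<'E'
REL=None
E
python3 - <<'E'
from h import *
np.set_printoptions(precision=3,suppress=True)
st=r.state();print(st['ee_pos'],st['opening'],st['grip_force'],st['contact_force'],st['joint_positions'])
R1=dn(0)@Ro.from_euler('y',0).as_matrix()
R1=np.array([[-.5,0,.866],[0,1,0],[-.866,0,-.5]])
plan([.54,.01,.22],R1,12,0)
E
```

```text
[0.501 0.167 0.184] 0.043499485627884416 51.51448667049408 [ 0.363  0.877 -3.771] [ 0.149  0.353 -0.281  0.983  0.055  0.3  ]
[-0.5, -1.23, -0.38, -0.003, -0.092, -0.013, 0]
[-0.52, -1.23, -0.33, -0.003, -0.092, -0.013, 0]
[-0.53, -1.24, -0.29, -0.003, -0.092, -0.013, 0]
[-0.54, -1.25, -0.24, -0.003, -0.092, -0.013, 0]
[-0.54, -1.25, -0.2, -0.003, -0.092, -0.013, 0]
[-0.54, -1.26, -0.15, -0.003, -0.092, -0.013, 0]
[-0.53, -1.26, -0.11, -0.003, -0.092, -0.013, 0]
[-0.53, -1.27, -0.06, -0.003, -0.092, -0.013, 0]
[-0.51, -1.28, -0.02, -0.003, -0.092, -0.013, 0]
[-0.49, -1.29, 0.02, -0.003, -0.092, -0.013, 0]
[-0.47, -1.29, 0.06, -0.003, -0.092, -0.013, 0]
[-0.45, -1.3, 0.1, -0.003, -0.092, -0.013, 0]
```

>>> apply_moves(increments=[[[-0.5, -1.2, -0.4, 0, -0.1, -0.013, 0], [-0.5, -1.2, -0.3, 0, -0.1, -0.013, 0], [-0.5, -1.2, -0.3, 0, -0.1, -0.013, 0], [-0.5, -1.3, -0.2, 0, -0.1, -0.013, 0], [-0.5, -1.3, -0.2, 0, -0.1, -0.013, 0], [-0.5, -1.3, -0.1, 0, -0.1, -0.013, 0], [-0.5, -1.3, -0.1, 0, -0.1, -0.013, 0], [-0.5, -1.3, 0, 0, -0.1, -0.013, 0], [-0.5, -1.3, 0, 0, -0.1, -0.013, 0], [-0.5, -1.3, 0, 0, -0.1, -0.013, 0], [-0.5, -1.3, 0, 0, -0.1, -0.013, 0], [0, 0, 0, 0, 0, 0, 0]]])

```text
t: 10.3
ee_pos: [0.5469, 0.0228, 0.2293]
tcp_rot: [0.024, 2.119, -0.049]
contact_force: [0.1, -0.3, -3.5]
opening: 0.0434
grip_force: 52.3
```

```bash
python3 - <<'E'
from h import *
np.set_printoptions(precision=3,suppress=True)
st=r.state();print(st['ee_pos'],st['opening'],st['grip_force'],st['contact_force'],st['joint_positions'],st['qd'])
R0=Ro.from_rotvec(st['tcp_rot']).as_matrix();print(R0)
a=r.grab_frame("scene");w=r.grab_frame("wrist");c=cam("scene");cw=cam("wrist",st)
foot=np.array(st['ee_pos'])+R0@[.05,0,.009];print("foot",foot,w2p(c,[foot]),w2p(cw,[foot]))
a=a[:,:,::-1].copy();w=w[:,:,::-1].copy()
u,v=w2p(c,[foot])[0].astype(int)
cv2.imwrite("pics/p1.png",np.hstack([cv2.resize(a[v-100:v+60,u-80:u+80],(400,400),interpolation=3),w[:,120:520]]))
E
```

```text
[0.547 0.023 0.229] 0.04340859986561591 52.296180725097656 [ 0.077 -0.31  -3.525] [-0.13   0.024 -1.292 -0.767  0.066 -0.07 ] [ 0.026 -0.023 -0.052  0.2   -0.007  0.02 ]
[[-0.522  0.037  0.852]
 [-0.003  0.999 -0.045]
 [-0.853 -0.026 -0.521]]
foot [0.529 0.022 0.182] [[341.717 200.008]] [[316.536 155.296]]
```

View pics/p1.png

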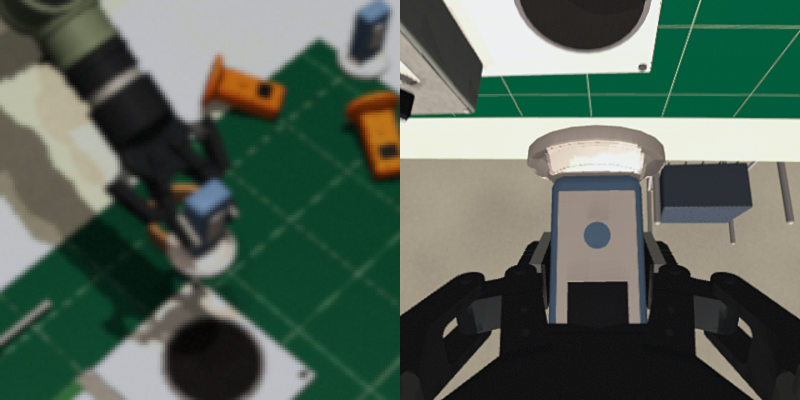

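The grip has not slipped: the dot and the foot rim are at the same wrist pixels as at the grasp. The unit is nearly upright, with the pad beyond and below it.

```bash
sed -i '/^REL/d' h.py; cat >> h.py <<'E'
RG=Ro.from_rotvec([-.305,-2.376,-.114]).as_matrix();PG=np.array([.5009,.2407,.0098])
AG=unit_axes(-.255);REL=AG.T@RG;TOFF=RG.T@(np.array([.513,.2375,.024])-.057*AG[:,2]-PG)
def unit(st):
    R0=Ro.from_rotvec(st['tcp_rot']).as_matrix();return np.array(st['ee_pos'])+R0@TOFF,(R0@REL.T)
E
python3 - <<'E'
from h import *
np.set_printoptions(precision=3,suppress=True)
st=r.state();f,A=unit(st);print(f,A[:,2],st['joint_positions'])
R1=REL
p=np.array([.571,.002,.014])-R1@TOFF;print(p)
plan(p+[0,0,.03],R1,8,0)
print(R1.T@[0,0,-1])
E
```

```text
[0.523 0.024 0.177] [0.04  0.022 0.999] [-0.128  0.023 -1.297 -0.756  0.066 -0.07 ]
[0.588 0.002 0.062]
[1.09, -0.22, 1.37, -0.005, -0.005, 0.001, 0]
[1.1, -0.23, 1.37, -0.005, -0.005, 0.001, 0]
[1.11, -0.24, 1.36, -0.005, -0.005, 0.001, 0]
[1.11, -0.24, 1.35, -0.005, -0.005, 0.001, 0]
[1.12, -0.25, 1.35, -0.005, -0.005, 0.001, 0]
[1.13, -0.26, 1.34, -0.005, -0.005, 0.001, 0]
[1.13, -0.26, 1.33, -0.005, -0.005, 0.001, 0]
[1.14, -0.27, 1.33, -0.005, -0.005, 0.001, 0]
[0.867 0.    0.499]
```

>>> apply_moves(increments=[[[0.6, -0.2, 1.2, -0.005, -0.005, 0, 0], [1.1, -0.3, 1.4, -0.005, -0.005, 0, 0], [1.1, -0.3, 1.4, -0.005, -0.005, 0, 0], [1.1, -0.2, 1.4, -0.005, -0.005, 0, 0], [1.1, -0.2, 1.4, -0.005, -0.005, 0, 0], [1.1, -0.3, 1.3, -0.005, -0.005, 0, 0], [1.1, -0.3, 1.3, -0.005, -0.005, 0, 0], [1.1, -0.2, 1.2, -0.005, -0.005, 0, 0], [0.3, 0, 0.3, 0, 0, 0, 0], [0, 0, 0, 0, 0, 0, 0], [0, 0, 0, 0, 0, 0, 0]]])

```text
t: 11.5
ee_pos: [0.6042, 0.0029, 0.1032]
tcp_rot: [-0.002, 2.103, -0.005]
contact_force: [-1.0, -0.4, -3.7]
opening: 0.0433
grip_force: 52.5
```

```bash
python3 - <<'E'
from h import *
np.set_printoptions(precision=3,suppress=True)
st=r.state();f,A=unit(st);print(f,A[:,2],st['joint_positions'],st['contact_force'])
p=np.array([.571,.002,.014])-REL@TOFF
plan(p+[0,0,.004],REL,5,0)
E
```

```text
[0.587 0.003 0.055] [0.01  0.004 1.   ] [-0.206  0.64  -1.288 -1.386  0.175 -0.109] [-0.955 -0.441 -3.691]
[0.81, -0.01, 0.09, 0.0, -0.002, 0.001, 0]
[0.81, -0.02, 0.09, 0.0, -0.002, 0.001, 0]
[0.81, -0.02, 0.09, 0.0, -0.002, 0.001, 0]
[0.81, -0.02, 0.09, 0.0, -0.002, 0.001, 0]
[0.81, -0.02, 0.09, 0.0, -0.002, 0.001, 0]
```

>>> apply_moves(increments=[[[0.8, 0, 0.1, 0, 0, 0, 0], [0.8, 0, 0.1, 0, 0, 0, 0], [0.8, 0, 0.1, 0, 0, 0, 0], [0, 0, 0, 0, 0, 0, 0], [0, 0, 0, 0, 0, 0, 0]]])

```text
t: 12.0
ee_pos: [0.6008, 0.0023, 0.0809]
tcp_rot: [-0.002, 2.105, -0.005]
contact_force: [0.6, 0.5, -4.2]
opening: 0.0434
grip_force: 52.4
```

```bash
python3 - <<'E'
from h import *
np.set_printoptions(precision=3,suppress=True)
st=r.state();f,A=unit(st);print(f,A[:,2],st['joint_positions'],st['contact_force'],st['qd'])
p=np.array([.571,.002,.014])-REL@TOFF
plan(p+[0,0,.0],REL,4,0)
E
```

```text
[0.584 0.002 0.033] [0.012 0.004 1.   ] [-0.209  0.736 -1.296 -1.489  0.177 -0.111] [ 0.603  0.462 -4.219] [-0.001 -0.008  0.001 -0.003 -0.    -0.001]
[0.57, -0.01, -0.04, 0.0, -0.003, 0.001, 0]
[0.57, -0.01, -0.04, 0.0, -0.003, 0.001, 0]
[0.57, -0.01, -0.05, 0.0, -0.003, 0.001, 0]
[0.57, -0.01, -0.05, 0.0, -0.003, 0.001, 0]
```

>>> apply_moves(increments=[[[0.6, 0, 0, 0, 0, 0, 0], [0.6, 0, -0.1, 0, 0, 0, 0], [0.3, 0, -0.1, 0, 0, 0, 0], [0, 0, 0, 0, 0, 0, 0], [0, 0, 0, 0, 0, 0, 0]]])

```text
t: 12.5
ee_pos: [0.5994, 0.0021, 0.068]
tcp_rot: [-0.002, 2.109, -0.005]
contact_force: [0.2, -0.2, -3.5]
opening: 0.0433
grip_force: 52.5
```

```bash
python3 - <<'E'
from h import *
np.set_printoptions(precision=3,suppress=True)
st=r.state();f,A=unit(st);print(f,A[:,2],st['joint_positions'],st['contact_force'],st['moment'])
c=cam("top");w=cam("wrist",st)
a=r.grab_frame("top")[:,:,::-1];b=r.grab_frame("scene")[:,:,::-1];u,v=w2p(c,[f])[0].astype(int);u2,v2=w2p(cam("scene"),[f])[0].astype(int)
print(u,v,u2,v2)
cv2.imwrite("pics/p2.png",np.hstack([cv2.resize(i,(400,400),interpolation=3) for i in (a[v-50:v+50,u-50:u+50],b[v2-50:v2+50,u2-50:u2+50])]))
E
```

```text
[0.582 0.002 0.02 ] [0.016 0.004 1.   ] [-0.21   0.785 -1.296 -1.533  0.177 -0.112] [ 0.164 -0.224 -3.496] [-0.01   1.422 -0.006]
344 155 348 245
```

View pics/p2.png

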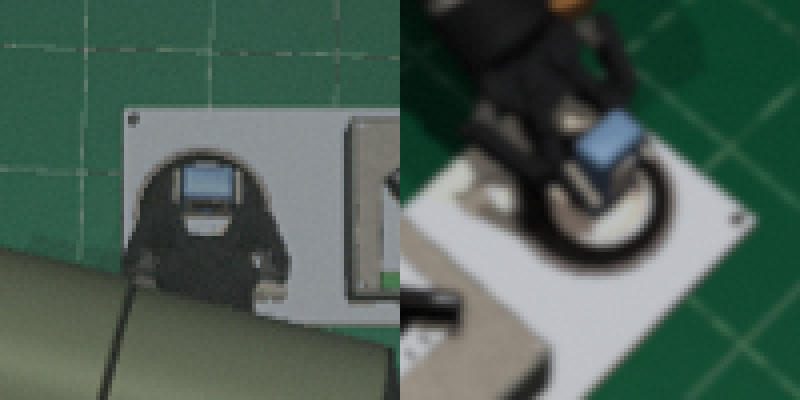

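The unit hangs over the pad, with the foot about 6 mm above it and about 11 mm too far in x because joint 3 is at its limit. Leaning it 4 degrees frees joint 3 to centre it better.

```bash
python3 - <<'E'
from h import *
R1=Ro.from_euler('y',.075).as_matrix()@REL
p=np.array([.573,.002,.0195])-R1@TOFF;print(p)
plan(p,R1,4,0)
print(R1.T@[0,0,-1])
E
```

```text
[0.59320128 0.00204435 0.06611655]
[0.13, 0.0, -0.11, 0.0, 0.015, 0.001, 0]
[0.13, 0.0, -0.1, 0.0, 0.015, 0.001, 0]
[0.13, 0.0, -0.1, 0.0, 0.015, 0.001, 0]
[0.13, 0.0, -0.1, 0.0, 0.015, 0.001, 0]
[8.26881146e-01 6.88137716e-04 5.62376295e-01]
```

>>> apply_moves(increments=[[[0.1, 0, -0.1, 0, 0.015, 0, 0], [0.1, 0, -0.1, 0, 0.015, 0, 0], [0.1, 0, -0.1, 0, 0.015, 0, 0], [0.1, 0, -0.1, 0, 0.015, 0, 0], [0, 0, 0, 0, 0, 0, 0], [0, 0, 0, 0, 0, 0, 0]]])

```text
t: 13.2
ee_pos: [0.5942, 0.002, 0.0676]
tcp_rot: [-0.002, 2.167, -0.005]
contact_force: [0.1, -0.1, -5.5]
opening: 0.0434
grip_force: 52.5
```

```bash
python3 - <<'E'
from h import *
np.set_printoptions(precision=4,suppress=True)
st=r.state();f,A=unit(st);print(f,A[:,2],st['joint_positions'],st['contact_force'],st['moment'])
E
```

```text
[0.5741 0.0017 0.021 ] [0.0742 0.0041 0.9972] [-0.2074  0.6892 -1.2769 -1.3599  0.1679 -0.1208] [ 0.122  -0.1017 -5.4955] [-0.0284  1.4017 -0.0313]
```

>>> apply_moves(increments=[[[0.08, 0, 0.06, 0, 0, 0, 0], [0.08, 0, 0.06, 0, 0, 0, 0], [0.08, 0, 0.06, 0, 0, 0, 0], [0.0, 0, 0.0, 0, 0, 0, 0], [0, 0, 0, 0, 0, 0, 0]]])

```text
t: 13.7
ee_pos: [0.5939, 0.0021, 0.0637]
tcp_rot: [-0.001, 2.169, -0.005]
contact_force: [0.7, 0.2, -4.5]
opening: 0.0433
grip_force: 52.5
```

>>> apply_moves(increments=[[[0.08, 0, 0.06, 0, 0, 0, 0], [0.0, 0, 0.0, 0, 0, 0, 0], [0, 0, 0, 0, 0, 0, 0]]])

```text
t: 14.0
ee_pos: [0.5941, 0.0021, 0.063]
tcp_rot: [-0.001, 2.169, -0.005]
contact_force: [-1.2, 0.4, -3.6]
opening: 0.0435
grip_force: 52.5
```

>>> apply_moves(increments=[[[0.08, 0, 0.06, 0, 0, 0, 0], [0.0, 0, 0.0, 0, 0, 0, 0], [0, 0, 0, 0, 0, 0, 0]]])

```text
t: 14.3
ee_pos: [0.5944, 0.0021, 0.0624]
tcp_rot: [-0.002, 2.168, -0.005]
contact_force: [-1.0, -0.2, 0.2]
opening: 0.0432
grip_force: 52.9
```

>>> apply_moves(increments=[[[0.08, 0, 0.06, 0, 0, 0, 0], [0.0, 0, 0.0, 0, 0, 0, 0], [0, 0, 0, 0, 0, 0, 0]]])

```text
t: 14.6
ee_pos: [0.5947, 0.002, 0.0623]
tcp_rot: [-0.002, 2.166, -0.005]
contact_force: [-5.1, -0.6, 5.6]
opening: 0.0434
grip_force: 53.4
```

The foot is touching the pad (force went from -4 to +5.6 N), so I release.

>>> apply_moves(increments=[[[0, 0, 0, 0, 0, 0, 0.6], [0, 0, 0, 0, 0, 0, 0.7], [0, 0, 0, 0, 0, 0, 0.9], [0, 0, 0, 0, 0, 0, 1], [0, 0, 0, 0, 0, 0, 1], [0, 0, 0, 0, 0, 0, 1], [0, 0, 0, 0, 0, 0, 1]]], grip_force=20)

```text
t: 15.3
ee_pos: [0.5942, 0.002, 0.061]
tcp_rot: [-0.001, 2.169, -0.005]
contact_force: [0.3, 0.3, 0.1]
opening: 0.0854
grip_force: 0.0
```

```bash
python3 - <<'E'
from h import *
np.set_printoptions(precision=4,suppress=True)
st=r.state();print(st['ee_pos'],st['opening'],st['joint_positions'],st['contact_force'])
im=r.grab_frame("wrist")[:,:,::-1].copy()
draw(im,cam("wrist",st),np.array([.573,.002,.014+.057]),np.eye(3),(0,0,255))
cv2.imwrite("pics/w5.png",im)
R0=Ro.from_rotvec(st['tcp_rot']).as_matrix();print(R0.T@[0,0,1],R0)
E
```

```text
[0.5942 0.002  0.061 ] 0.08537921952387817 [-0.2073  0.7146 -1.276  -1.3829  0.1678 -0.1208] [0.2684 0.2659 0.1029]
[-0.8265 -0.0043 -0.5629] [[-0.563   0.001   0.8265]
 [-0.003   1.     -0.0032]
 [-0.8265 -0.0043 -0.5629]]
```

View pics/w5.png

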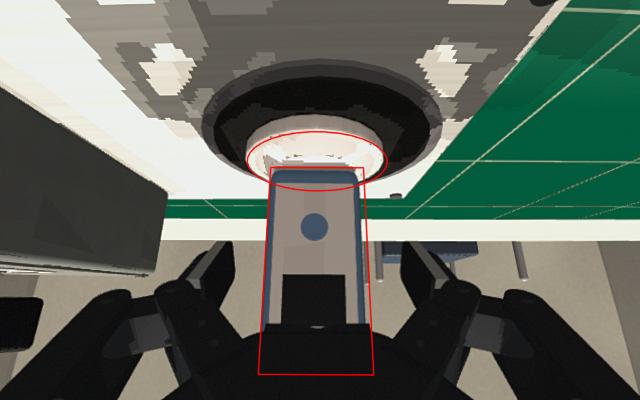

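The picture shows the unit upright with its foot inside the pad (foot centre near column 314, pad near 322) and the fingers clear of it on both sides. Retreating straight up.

>>> apply_moves(increments=[[[-0.8, 0, -0.6, 0, 0, 0, 1], [-1.4, 0, -1.0, 0, 0, 0, 1], [-1.6, 0, -1.1, 0, 0, 0, 1], [-1.6, 0, -1.1, 0, 0, 0, 1], [-1.6, 0, -1.1, 0, 0, 0, 1], [-1.6, 0, -1.2, 0, 0.07, 0, 1], [-1.6, 0, -1.2, 0, 0.07, 0, 1], [-1.5, 0, -1.4, 0, 0.07, 0, 1], [-1.4, 0, -1.4, 0, 0.07, 0, 1], [0, 0, 0, 0, 0, 0, 1]]])

```text
t: 16.35
ee_pos: [0.5962, 0.0021, 0.2196]
tcp_rot: [-0.002, 2.406, -0.006]
contact_force: [1.5, -0.7, 0.6]
opening: 0.0856
grip_force: 0.0
```

```bash
python3 - <<'E'
from h import *
np.set_printoptions(precision=4,suppress=True)
st=r.state();print(st['t'],st['ee_pos'],st['joint_positions'],st['contact_force']);print(Ro.from_rotvec(st['tcp_rot']).as_matrix())
for n in ("scene","top"):
    r.grab_frame(n)
    for b in r.recognise(n,"call_unit")[:5]:
        q=np.array(b["box"])*[640,400,640,400];print(n,np.round(q),round(b["confidence"],2))
    print(w2p(cam(n),[[.573,.002,.014],[.573,.002,.114],[.571,.002,.014]]))
E
```

```text
16.35 [0.5962 0.0021 0.2196] [-0.18    0.0369 -0.9148 -0.1089  0.1162 -0.137 ] [ 1.5005 -0.6549  0.6192]
[[-0.7415  0.0007  0.671 ]
 [-0.0029  1.     -0.0043]
 [-0.671  -0.0051 -0.7414]]
scene [334. 222.  24.  34.] 0.96
scene [399. 140.  24.  29.] 0.95
scene [341. 128.  34.  19.] 0.61
[[346.3587 244.8819]
 [347.6363 227.934 ]
 [345.8585 244.4403]]
top [216. 161.  31.  29.] 0.78
top [242. 216.  25.  27.] 0.69
top [342. 149.   8.   5.] 0.53
[[344.6148 158.0704]
 [345.4219 153.5094]
 [344.6002 158.643 ]]
```

```bash
python3 - <<'E'
from h import *
plan([.588,-.156,.19],dn(.68)@FL,9,.5)
E
```

```text
[0.2, -1.76, 0.16, -0.028, 0.078, -0.072, 0.5]
[0.32, -1.75, 0.13, -0.028, 0.078, -0.072, 0.5]
[0.43, -1.72, 0.11, -0.028, 0.078, -0.072, 0.5]
[0.55, -1.69, 0.1, -0.028, 0.078, -0.072, 0.5]
[0.66, -1.65, 0.1, -0.028, 0.078, -0.072, 0.5]
[0.77, -1.6, 0.11, -0.028, 0.078, -0.072, 0.5]
[0.87, -1.54, 0.13, -0.028, 0.078, -0.072, 0.5]
[0.97, -1.48, 0.16, -0.028, 0.078, -0.072, 0.5]
[1.06, -1.41, 0.2, -0.028, 0.078, -0.072, 0.5]
```

>>> apply_moves(increments=[[[0.2, -1.8, 0.1, -0.028, 0.078, -0.072, 0.5], [0.3, -1.8, 0.1, -0.028, 0.078, -0.072, 0.5], [0.4, -1.7, 0.1, -0.028, 0.078, -0.072, 0.5], [0.6, -1.7, 0.1, -0.028, 0.078, -0.072, 0.5], [0.7, -1.6, 0.1, -0.028, 0.078, -0.072, 0.5], [0.8, -1.6, 0.1, -0.028, 0.078, -0.072, 0.5], [0.9, -1.5, 0.1, -0.028, 0.078, -0.072, 0.5], [1.0, -1.5, 0.2, -0.028, 0.078, -0.072, 0.5], [1.1, -1.4, 0.2, -0.028, 0.078, -0.072, 0.5], [0, 0, 0, 0, 0, 0, 0.5], [0, 0, 0, 0, 0, 0, 0.5]]])

```text
t: 17.65
ee_pos: [0.586, -0.1565, 0.1891]
tcp_rot: [1.043, -2.959, -0.005]
contact_force: [-0.2, 0.3, -0.0]
opening: 0.0426
grip_force: 0.0
```

```bash
python3 - <<'E'
from h import *
np.set_printoptions(precision=4,suppress=True)
st=r.state();im=r.grab_frame("wrist")[:,:,::-1].copy()
print(st['t'],st['ee_pos'],st['opening'],st['joint_positions']);print(Ro.from_rotvec(st['tcp_rot']).as_matrix())
c=cam("wrist",st)
ax=np.array([.555,-.183]);h=np.radians(39);u=np.array([np.cos(h),np.sin(h)]);n=np.array([-u[1],u[0]])
P=[np.append(ax+u*a+n*b,.116) for a,b in ((-.018,-.007),(.052,-.007),(.052,.007),(-.018,.007))]
print(w2p(c,P))
cv2.polylines(im,[(w2p(c,P)*8).round().astype(int)],True,(0,0,255),1,cv2.LINE_AA,3)
cv2.imwrite("pics/w6.png",im)
E
```

```text
17.65 [ 0.586  -0.1565  0.1891] 0.042643369859117326 [-0.3824  0.4628 -0.0961  1.0166 -0.0003 -1.0602]
[[-0.779  -0.6271 -0.0045]
 [-0.6271  0.779   0.0015]
 [ 0.0026  0.004  -1.    ]]
[[305.1318 131.1677]
 [306.3448 219.2611]
 [323.5478 219.1921]
 [323.8648 131.11  ]]
```

View pics/w6.png

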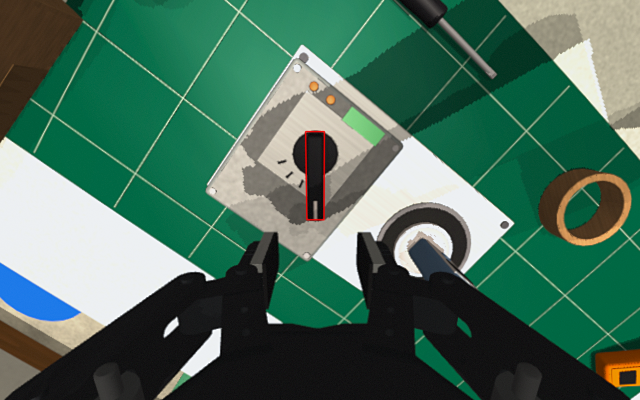

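The predicted handle outline coincides with the handle (hub near (316,155), end near (315,220)), and the unit stands inside the pad ring near (425,240). Descending astride the handle and gripping it lightly.

>>> apply_moves(increments=[[[0, 0, 2.0, 0, 0, 0, 0.5], [0, 0, 2.5, 0, 0, 0, 0.5], [0, 0, 2.5, 0, 0, 0, 0.5], [0, 0, 1.7, 0, 0, 0, 0.5], [0, 0, 0.9, 0, 0, 0, 0.5], [0, 0, 0, 0, 0, 0, 0.5], [0, 0, 0, 0, 0, 0, 0.5]]])

```text
t: 18.4
ee_pos: [0.5867, -0.1569, 0.0971]
tcp_rot: [1.046, -2.961, 0.001]
contact_force: [-0.6, -0.1, 0.3]
opening: 0.0427
grip_force: 0.0
```

>>> apply_moves(increments=[[[0, 0, 0, 0, 0, 0, 0.1], [0, 0, 0, 0, 0, 0, 0], [0, 0, 0, 0, 0, 0, 0], [0, 0, 0, 0, 0, 0, 0], [0, 0, 0, 0, 0, 0, 0]]], grip_force=30)

```text
t: 18.9
ee_pos: [0.5874, -0.1574, 0.0974]
tcp_rot: [1.046, -2.961, 0.002]
contact_force: [-0.3, -0.0, 6.3]
opening: 0.0131
grip_force: 32.8
```

```bash
python3 - <<'E'
from h import *
st=r.state();p0=np.array(st['ee_pos']);R0=Ro.from_rotvec(st['tcp_rot']).as_matrix()
ax=np.array([.555,-.183]);print(st['opening'],st['contact_force'],p0,np.hypot(*(p0[:2]-ax)),np.degrees(np.arctan2(*(p0[:2]-ax)[::-1])))
n=14;a=1.34/n;R=R0;p=p0[:2]
Q=lambda t:np.array([[np.cos(t),-np.sin(t)],[np.sin(t),np.cos(t)]])
for i in range(n):
    q=ax+Q(-a)@(p-ax);s=R.T@np.append(q-p,0)*100
    print(s.round(2),round(a,3));R=Ro.from_rotvec([0,0,-a]).as_matrix()@R;p=q
E
```

```text
0.013098648748677146 [-0.27754035 -0.04646124  6.3160824 ] [ 0.58736627 -0.15736115  0.09742629] 0.04129075198886652 38.384412708265785
[ 0.02 -0.39  0.  ] 0.096
[ 0.02 -0.39  0.  ] 0.096
[ 0.02 -0.39  0.  ] 0.096
[ 0.02 -0.39  0.  ] 0.096
[ 0.02 -0.39  0.  ] 0.096
[ 0.02 -0.39  0.  ] 0.096
[ 0.02 -0.39  0.  ] 0.096
[ 0.02 -0.39  0.  ] 0.096
[ 0.02 -0.39  0.  ] 0.096
[ 0.02 -0.39  0.  ] 0.096
[ 0.02 -0.39  0.  ] 0.096
[ 0.02 -0.39  0.  ] 0.096
[ 0.02 -0.39  0.  ] 0.096
[ 0.02 -0.39  0.  ] 0.096
```

>>> apply_moves(increments=[[[0.02, -0.39, 0, 0, 0, 0.096, 0], [0.02, -0.39, 0, 0, 0, 0.096, 0], [0.02, -0.39, 0, 0, 0, 0.096, 0], [0.02, -0.39, 0, 0, 0, 0.096, 0], [0.02, -0.39, 0, 0, 0, 0.096, 0], [0.02, -0.39, 0, 0, 0, 0.096, 0], [0.02, -0.39, 0, 0, 0, 0.096, 0], [0, 0, 0, 0, 0, 0, 0]]])

```text
t: 19.7
ee_pos: [0.596, -0.1813, 0.0974]
tcp_rot: [0.009, -3.141, -0.003]
contact_force: [-1.4, 3.6, 8.4]
opening: 0.0135
grip_force: 33.2
```

>>> apply_moves(increments=[[[0.02, -0.39, 0, 0, 0, 0.096, 0], [0.02, -0.39, 0, 0, 0, 0.096, 0], [0.02, -0.39, 0, 0, 0, 0.096, 0], [0.02, -0.39, 0, 0, 0, 0.096, 0], [0.02, -0.39, 0, 0, 0, 0.096, 0], [0.02, -0.39, 0, 0, 0, 0.096, 0], [0.02, -0.39, 0, 0, 0, 0.096, 0], [0, 0, 0, 0, 0, 0, 0], [0, 0, 0, 0, 0, 0, 0]]])

```text
t: 20.6
ee_pos: [0.588, -0.2053, 0.0974]
tcp_rot: [-1.022, -2.97, -0.007]
contact_force: [0.9, 7.6, 7.7]
opening: 0.0135
grip_force: 33.1
```

```bash
python3 - <<'E'
from h import *
st=r.state();p0=np.array(st['ee_pos']);ax=np.array([.555,-.183]);R=Ro.from_rotvec(st['tcp_rot']).as_matrix()
print(st['t'],st['opening'],st['grip_force'],st['contact_force'],st['moment'],np.hypot(*(p0[:2]-ax)),np.degrees(np.arctan2(*(p0[:2]-ax)[::-1])),np.degrees(np.arctan2(-R[1,0],-R[0,0])))
im=r.grab_frame("wrist")[:,:,::-1];t=r.grab_frame("top")[:,:,::-1]
cv2.imwrite("pics/w7.png",np.hstack([im[:,120:520],cv2.resize(t[100:200,320:420],(400,400),interpolation=3)]))
E
```

```text
20.6 0.01347046940296839 33.134648501873016 [0.88479478 7.59630658 7.69622603] [ 1.59816123 -0.31841533  0.16234533] 0.03977312973446418 -34.01841265165486 -37.979126749286756
```

View pics/w7.png

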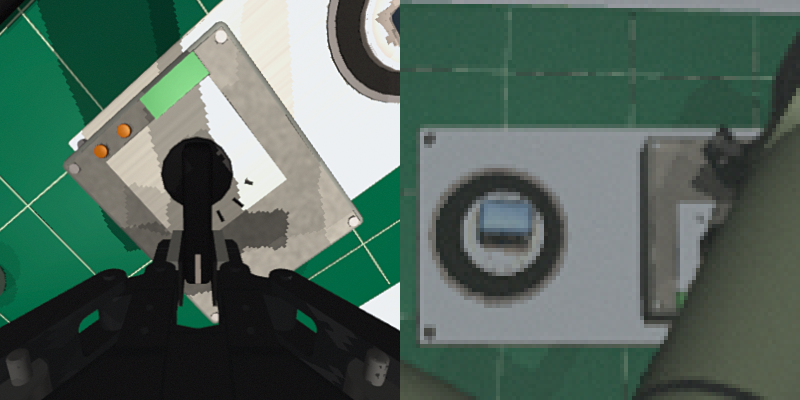

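The unit stands centred on the pad. The handle lies along the tool, turned about 72 to 77 degrees. I'll press a little further towards the stop and hold.

>>> apply_moves(increments=[[[0, -0.1, 0, 0, 0, 0, 0], [0, -0.1, 0, 0, 0, 0, 0], [0, 0, 0, 0, 0, 0, 0], [0, 0, 0, 0, 0, 0, 0]]])

```text
t: 21.1
ee_pos: [0.5878, -0.2054, 0.0974]
tcp_rot: [1.021, 2.97, 0.012]
contact_force: [5.0, 10.3, 6.7]
opening: 0.0133
grip_force: 32.9
```

```bash
python3 - <<'E'
from h import *
st=r.state();p0=np.array(st['ee_pos']);ax=np.array([.555,-.183]);R=Ro.from_rotvec(st['tcp_rot']).as_matrix()
print(st['t'],st['ee_pos'],st['contact_force'],st['moment'],np.degrees(np.arctan2(*(p0[:2]-ax)[::-1])),np.degrees(np.arctan2(-R[1,0],-R[0,0])))
im=r.grab_frame("wrist")
# handle centre line: image of points along tool -x from hub
c=cam("wrist",st);g=cv2.cvtColor(im,cv2.COLOR_RGB2GRAY)
for v in (200,215,230): print(v,np.where(g[v,270:370]<45)[0][[0,-1]]+270)
for v in (140,155,172,185): print(v,np.where(g[v,250:390]<60)[0][[0,-1]]+250)
E
```

```text
21.1 [ 0.58782528 -0.20537065  0.09741695] [ 4.97821085 10.25954093  6.67812986] [ 2.28781428 -0.86490799 -0.01830438] -34.274689342108175 -37.93467695262655
200 [296 357]
215 [304 341]
230 [304 331]
140 [303 330]
155 [288 346]
172 [282 352]
185 [285 350]
```

A further 2 mm of command moved the handle only 0.2 mm, so it is against the end stop, past the third click. Holding over 1 s, then handing in.

>>> apply_moves(increments=[[[0, 0, 0, 0, 0, 0, 0], [0, 0, 0, 0, 0, 0, 0], [0, 0, 0, 0, 0, 0, 0], [0, 0, 0, 0, 0, 0, 0], [0, 0, 0, 0, 0, 0, 0], [0, 0, 0, 0, 0, 0, 0], [0, 0, 0, 0, 0, 0, 0], [0, 0, 0, 0, 0, 0, 0], [0, 0, 0, 0, 0, 0, 0], [0, 0, 0, 0, 0, 0, 0], [0, 0, 0, 0, 0, 0, 0], [0, 0, 0, 0, 0, 0, 0]]])

```text
t: 22.35
ee_pos: [0.5878, -0.2054, 0.0974]
tcp_rot: [1.021, 2.97, 0.012]
contact_force: [4.1, 10.1, 6.2]
opening: 0.0134
grip_force: 33.0
```

```bash
python3 -c "
from cell import r
s=r.state();print(s['ee_pos'],s['contact_force'],s['grip_force'],s['qd']);print(r.finish_job())"
```

```text
[ 0.58781627 -0.20536791  0.09740938] [ 4.05994516 10.14166175  6.16520858] 32.95165300369263 [ 1.08894961e-03 -1.84151244e-03  4.91425924e-05  1.48881629e-03
  2.68873517e-04  8.86494035e-04]
the job is handed in; nothing more can be done
None
```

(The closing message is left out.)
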